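# Fit a water filter cartridge into its sleeve-locked quick coupler

## Robot

A 7-joint arm with a two-finger parallel gripper is mounted at the origin on a cart in front of the work surface, level with it; the furniture and walls round the work are solid. World frame = base frame: x ahead of the robot, y to its left, z up, the work surface at z = 0. Lengths are in mm, angles in rad, forces in N, time in s.
With the tool pointing down it reaches from about 425 to 825 mm from the base axis. Payload 3.6 kg.
Tool frame: the origin (TCP) lies between the finger pads, 19 mm behind the fingertips; this is the grasp point; z points along the fingers, y is the line along which they close (so a half turn about z gives the same grasp; the last joint's range is limited). The gripper opens to 85 mm and grips with 20 to 120 N. Pads are 22 mm wide; open, the fingers measure 114 mm over their backs; the gripper's body (76 mm by 85 mm) begins 54 mm behind the grasp point. The pads swing forward as they close: fully open they stand 13 mm farther back than shut.
Start: joints at [-1.133, 0.615, -0.013, 1.423, 0.008, 1.103, -0.04], TCP at [291.324, 581.029, 249.997] pointing down, gripper open.
Joint ranges: [-3.12, 3.12], [-0.3, 2.06], [-1.34, 1.32], [0.26, 2.42], [-1.36, 4.5], [0.01, 1.98], [-2.84, 2.84]. Speed limits (rad/s): [2.79, 2.79, 3.14, 3.14, 3.14, 3.14, 3.14].

## Interface

Orientations are given as a rotation vector (axis times angle).
In Python, from workcell import arm, move_gripper, ik, monitor, eyes, workorder gives the robot as it stands. Calls block until the motion is done:
- arm.movep(position, orientation): joint-space move of the TCP to a pose.
- arm.movel(position, velocity=150, rotation=None, max_force=None): straight line of the TCP; rotation=None keeps the orientation; velocity is the mean speed in mm/s. With max_force (N) it stops when the force on the tool has changed by that much, and returns True; else False.
- arm.goto_joints(angles): joint-space move.
- move_gripper(opening, strength=None): opening from 0.0 (shut) to 1.0 (fully open); strength is the grip in N (None keeps the last); returns when the fingers have stopped.
- arm.pause(seconds).
- ik(position, orientation): joint angles nearest the present ones, or None.
- monitor.state(): the state.
- eyes.grab_frame(name): name is "scene" or "top" or "wrist"; returns a dict with "frame" (384x512x3 uint8, blue, green, red), "z_map" (384x512 float32, mm along the optical axis (not along the pixel's ray), 0 where there is no reading), "fx", "fy", "cx", "cy" (pixels), "world_to_cam" (4x4, takes a point from world to camera coordinates). Camera axes: x right, y down, z forward; pixel columns grow to the right and rows downward; lengths in mm; the calibration is good to about 2 mm. A picture is of the moment at which its call begins.
A pose or a line that the arm cannot do raises arm.Unreachable and nothing moves.
- workorder.close_job(): hands the job in; it is judged then, once.
The state is a dict: "clock": time; "q": joint angles; "qd": joint speeds; "joint_efforts": joint torques, N m; "eef_pos": TCP position; "orientation": TCP orientation; "wrist_force": force on the tool from outside, world axes, zero at the start; "torque": the same for the moment, N m; "width": opening from 0.0 (shut) to 1.0 (fully open); "gripper_force": force on a finger pad.
Only numpy, scipy, OpenCV 4.12 (cv2) and the standard library are available. Lean on these libraries where they do the work, as an engineer would, in place of code of your own. Each camera call takes 0.05 s, during which the arm holds its last target. There are 200 camera calls.

## Task

Fit the blue-capped filter cartridge to the water filter: first slide the ridged steel sleeve of the upright quick coupler back (down) until it catches and stays back when you let go, then lift the cartridge out of its stand and press it straight down into the coupler until it is fully home and the sleeve springs forward (up) again by itself to lock it. Feel for the mouth and press gently, never force the cartridge, let go of it, and leave the other things where they are.

Things in the scene. Friction and masses are not known exactly. Their poses are not given: they have to be found in the camera images.
- filter_base: Water filter head, fixed to the worktop: white rounded housing 110 (x) x 130 (y) x 52 mm high with a steel top plate, two short steel pipes at its +x side and an upright brass quick coupler with a ridged steel sleeve in the middle of its top. Origin: centre of its underside, z up. Push the cartridge with at most 25 N: it is damaged when its contact forces with the cartridge add up to over 60 N.
- mouth_nominal (a point): Nominal centre of the coupler's mouth (faces up, bore 25.5 mm, tube 36 mm outside), 62 mm above the steel top. Its height is true, but the coupler sits in an oversize rubber ring: the real mouth lies anywhere up to 6 mm off along the housing's x and y each (not reported; the sleeve shares it). It gives sideways 1 mm per 1.5 N and springs back.
- sleeve_nominal (a point): Nominal centre of the sleeve's ridged grip (off by as much as the mouth) when forward, 42 mm above the steel top. Grip: 50 mm in diameter, from 28 to 55 mm above the steel top; below it a flange 56 mm in diameter, 22 to 28 mm above the top; upper edge with a blue line at 58 mm. Grip it from above, fingertips just above the flange, and push down.
- sleeve (a joint): Travel of the sleeve (m): 0 = forward (up), grows as it is pulled back (down), 0.009 = hard stop; spring 5 N at 0, 9.5 N at the stop. Pulled beyond 0.007 it catches: let go it rises to about 0.005 and stays until the cartridge trips it. Forward, four balls 18 mm below the mouth bar the bore; caught, the bore is clear down to a spring collar 12 mm below the mouth.
- cartridge: Filter cartridge, 135 mm long, about 0.26 kg, upright. Origin: centre of the plug's tip, z up its axis. Grey plug 24 mm in diameter, 29 mm long, 1.2 mm chamfer at the tip, locking groove 7 to 15 mm above the tip; white body 56 mm in diameter from 38 to 99 mm above the tip; blue cap with a grip bar above. Pushed with 9 N the tip enters if within 2 mm of the true centre, else it stays on the rim.
- cap_grip (a point): Point on the cartridge's axis 123 mm above the tip, in the blue grip bar on its cap: flat sides 20 mm apart along the cartridge's y, 42 mm long along its x, 102 to 135 mm above the tip. With the TCP here and the fingers closing along the cartridge's y, the fingertips clear the cap below
- flange (a point): Centre of the underside of the cartridge's white flange (40 mm in diameter), 29 mm above the tip. Fully home it rests on the coupler's mouth or up to 2 mm above it. The last 17 mm press on the collar's spring, about 10 N more than the cartridge's weight at the end, where the sleeve springs forward.
- stand: Whitish round stand of the cartridge, fixed, 90 mm in diameter, 34 mm high, with a hole 27 mm in diameter in its centre; the cartridge's flange rests on its top with the plug in the hole (plug tip 5 mm above the worktop). Origin: centre of its underside
- mug_a: Bystander: white mug with a handle, 95 mm high, on the worktop behind the work. Origin: centre of its underside
- lemon: Bystander: lemon, 78 x 55 mm, on the worktop behind the work. Origin: its underside
- mug_drain: Bystander: cream mug with a handle, 94 mm high, on the sink's drainer at the left. Origin: centre of its underside
- glass_drain: Bystander: clear drinking glass, 91 mm high, on the sink's drainer at the left. Origin: centre of its underside
Not all that is in view belongs to the job. Of the things like the cartridge, leave any that is yellow; of the rest the larger one is meant.

How it is judged (in metres and radians):
On the way:
1. the sleeve has been pulled back, has caught, and stays back (more than 3 mm) with nothing holding it (value of joint sleeve above 0.003 m and contact force between the fingers and filter_base below 0.3 N), for 0.3 s.
At the end, for the whole second after the job is handed in: The cartridge stands upright (0.06 rad) and still in the coupler, let go and fully home: plug tip 82.5 to 89 mm above the housing's underside, within 11 mm of the nominal mouth centre; the sleeve has sprung forward again (less than 1.5 mm from closed) (z of cartridge in the frame of filter_base between 0.0825 and 0.089 m and horizontal distance between cartridge and mouth_nominal below 0.011 m and angle between cartridge's own z axis and vertical below 0.06 rad and value of joint sleeve below 0.0015 m and linear speed of cartridge below 0.02 m/s); the robot touches nothing.
It fails at once if the cartridge is pressed against the filter head with more than 60 N (contact force between cartridge and filter_base above 60 N).
It fails at once if the white mug behind the work is moved by more than 20 mm (distance of mug_a from where it was at the start of the episode above 0.02 m).
It fails at once if the lemon behind the work is moved by more than 20 mm (distance of lemon from where it was at the start of the episode above 0.02 m).
It fails at once if the cream mug on the sink's drainer is moved by more than 20 mm (distance of mug_drain from where it was at the start of the episode above 0.02 m).
It fails at once if the clear glass on the sink's drainer is moved by more than 20 mm (distance of glass_drain from where it was at the start of the episode above 0.02 m).
It also fails if it takes over 61 s, if anything falls off the work surface, if the arm or the gripper's body presses on something with over 40 N, if the wrist force passes 120 N, or if a joint passes its speed limit or range.

## Working session

There is one attempt and no reset: what is moved stays moved. The work goes in short steps, each a Python script; the robot and the scene stay as the last script left them, time stands still between calls to the robot, and variables do not carry over. Pictures are saved under pics/ and viewed, at most 10 in all, crops included, and the job is handed in when it is done.

```bash
ls; mkdir -p pics
python3 - <<'E'
from workcell import arm, move_gripper, ik, monitor, eyes, workorder
import cv2, numpy as np, pickle
ims=[]
for n in ("scene","top"):
    f=eyes.grab_frame(n); pickle.dump(f,open(f"pics/{n}0.pkl","wb")); cv2.imwrite(f"pics/{n}0.png",cv2.resize(f["frame"],(800,600))); print(n,f["fx"],f["cx"],f["cy"],np.round(f["world_to_cam"],3).tolist())
s=monitor.state(); print(s)
E
```

```text
pics
scene 475.5345609332848 258.3509509947237 183.23114256512403 [[0.435, -0.9, 0.01, -271.27], [-0.768, -0.377, -0.517, 520.614], [0.47, 0.217, -0.856, 1175.629], [0.0, 0.0, 0.0, 1.0]]
top 447.18039529458514 257.9730851242167 191.13907673311107 [[0.004, -1.0, 0.015, -20.301], [-0.982, -0.007, -0.187, 643.116], [0.187, -0.014, -0.982, 1074.912], [0.0, 0.0, 0.0, 1.0]]
{'clock': 0.1, 'q': array([-1.13254561,  0.61582116, -0.01261714,  1.42476405,  0.00811061,
        1.10338678, -0.04040804]), 'qd': array([-0.00148051, -0.00082708, -0.00046943, -0.00466455,  0.00025128,
       -0.00012505, -0.00032768]), 'joint_efforts': array([ 1.23470203e-03, -4.70384574e+01,  2.60270247e-01, -1.71570897e+01,
        1.01309078e-02,  5.96246420e-03, -1.80111734e-06]), 'eef_pos': array([291.02986364, 580.47972925, 248.946382  ]), 'orientation': array([-0.72326484, -3.05668858,  0.00357289]), 'wrist_force': array([0.74876653, 0.85771167, 0.6966766 ]), 'torque': array([ 0.00534863,  0.01009162, -0.00841107]), 'gripper_force': 0.0, 'width': 0.9986311819082295}
```

View pics/scene0.png

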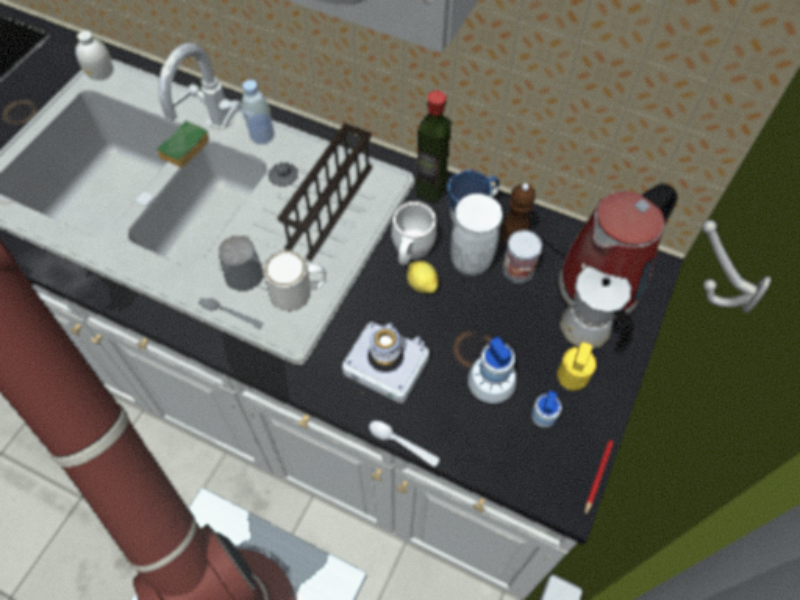

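View pics/top0.png

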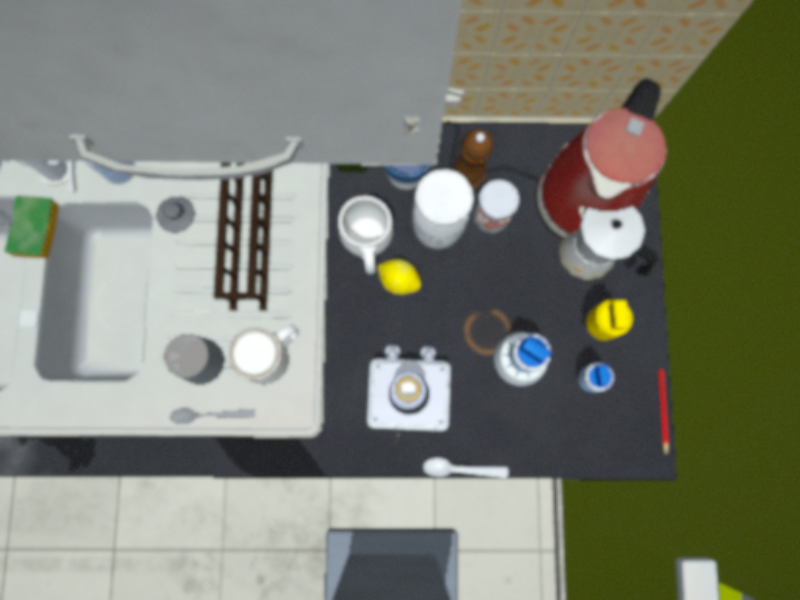

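The scene view shows the filter head at (385,355), the large blue-capped cartridge in its stand at (495,365), and the yellow and small blue decoys to its right. In the top view the coupler mouth is at about (409,388), the cap bar at (534,350), and the pipes point up (+x).

```bash
cat > h.py <<'E'
import numpy as np, cv2, pickle
def cloud(f):
    z=f["z_map"]; v,u=np.indices(z.shape)
    pc=np.stack([(u-f["cx"])/f["fx"]*z,(v-f["cy"])/f["fy"]*z,z],-1)
    W=f["world_to_cam"]; P=(pc-W[:3,3])@W[:3,:3]
    P[z<=0]=np.nan
    return P
def ray(f,u,v,h):
    W=f["world_to_cam"];R=W[:3,:3];c=-R.T@W[:3,3]
    d=R.T@np.array([(u-f["cx"])/f["fx"],(v-f["cy"])/f["fy"],1]); return c+d*(h-c[2])/d[2]
def down(yaw): # tool down, tool x axis... closing axis y at angle
    from scipy.spatial.transform import Rotation as R
    # tool y = (cos yaw, sin yaw,0), z=-Z, x=y×z
    y=np.array([np.cos(yaw),np.sin(yaw),0]);z=np.array([0,0,-1.]);x=np.cross(y,z)
    return R.from_matrix(np.stack([x,y,z],1)).as_rotvec()
def rect(pts):
    r=cv2.minAreaRect(pts.astype(np.float32)); return np.round(r[0],1),np.round(r[1],1),round(r[2],1)
E
python3 - <<'E'
from h import *
for n in("top","scene"):
    f=pickle.load(open(f"pics/{n}0.pkl","rb"));P=cloud(f)
    hsv=cv2.cvtColor(f["frame"],cv2.COLOR_BGR2HSV)
    blue=cv2.inRange(hsv,(100,120,60),(130,255,255))>0
    k,l,st,c=cv2.connectedComponentsWithStats(blue.astype(np.uint8))
    for i in range(1,k):
        if st[i,4]<60: continue
        p=P[l==i]; print(n,"blue",st[i],np.nanmedian(p,0).round(),"zmax",np.nanpercentile(p[:,2],95).round())
        t=p[p[:,2]>np.nanpercentile(p[:,2],95)-6]
        if len(t)>5: print("  top",rect(t[:,:2]),np.nanmean(t,0).round(1),len(t))
    X,Y,Z=P[...,0],P[...,1],P[...,2]
    a=ray(f,262,250,114) if n=="top" else ray(f,385/1.5625,340/1.5625,114)
    print("mouth rough",a.round(1))
    near=(abs(X-a[0])<90)&(abs(Y-a[1])<90)
    pl=near&(abs(Z-52)<5); print("plate",rect(P[pl][:,:2]),pl.sum(),np.nanmedian(Z[pl]))
    up=near&(Z>100)&(Z<125); print("mouth pts",rect(P[up][:,:2]),P[up].mean(0).round(1),up.sum())
    b=ray(f,*( (342,225) if n=="top" else (497/1.5625,352/1.5625)),140); print("cap ray",b.round(1))
    s=(abs(X-b[0])<70)&(abs(Y-b[1])<70)&(abs(Z-34)<5);print("stand",rect(P[s][:,:2]),s.sum())
    bar=(abs(X-b[0])<50)&(abs(Y-b[1])<50)&(Z>130);print("bar",rect(P[bar][:,:2]),P[bar].mean(0).round(1),bar.sum())
E
```

```text
top blue [247 107  25   9  81] [845. -13.  88.] zmax 97.0
  top (array([846.1, -17.5]), array([61.5, 14.1]), 86.1) [845.5 -14.1  95.4] 31
top blue [332 216  22  18 275] [ 551. -212.  135.] zmax 141.0
  top (array([ 552.3, -213.9]), array([41.4, 19.4]), 56.1) [ 552.4 -213.5  139. ] 136
top blue [377 233  14  14 154] [ 519. -321.   98.] zmax 104.0
  top (array([ 518.1, -324.6]), array([29.6, 14.8]), 7.2) [ 518.3 -324.2  101.7] 79
mouth rough [491.7 -26.  114. ]
plate (array([490. , -24.9]), array([123.7, 103.4]), 86.7) 1442 51.037500871758155
mouth pts (array([494.6, -22.7]), array([47.4, 50. ]), 0.6) [494.4 -22.2 109.5] 269
cap ray [ 549.1 -212.   140. ]
stand (array([ 548.9, -206.3]), array([79.8, 62.2]), 27.5) 261
bar (array([ 552.1, -213.6]), array([41.4, 20.3]), 55.3) [ 551.8 -213.3  138.4] 156
scene blue [289 110  28  13 112] [921. -16.  85.] zmax 94.0
  top (array([916.7, -13.5]), array([22.6, 82.7]), 16.7) [917.9 -13.4  91.3] 34
scene blue [311 215  16  21 239] [ 547. -213.  129.] zmax 143.0
  top (array([ 551.7, -216. ]), array([39.1, 19.9]), 55.7) [ 551.8 -215.9  140.1] 94
scene blue [345 250  13  15 147] [ 517. -326.   91.] zmax 106.0
  top (array([ 517.7, -326.5]), array([33.6, 14.5]), 5.0) [ 517.  -326.3  102.6] 57
mouth rough [491.2 -26.4 114. ]
plate (array([488.3, -27.8]), array([125.4, 104.9]), 88.3) 917 51.961126889157676
mouth pts (array([493.6, -24.2]), array([48.2, 50.4]), 80.4) [493.  -24.8 110. ] 213
cap ray [ 542.8 -213.9  140. ]
stand (array([ 543.1, -216.2]), array([64.4, 78.9]), 3.1) 227
bar (array([ 552. , -216.8]), array([40.6, 22.4]), 57.8) [ 550.8 -215.4  138.9] 119
```

Run:
```python
from workcell import *
from workcell import arm, ik, monitor, eyes
from h import *
for y in (np.pi/2,-np.pi/2):
    for p in ([493,-24,230],[493,-24,101]):
        print(y,ik(p,down(y)))
for y in np.radians([146,-34]):
    for p in ([552,-215,230],[552,-215,128],[493,-24,240],[493,-24,208]): print(y,ik(p,down(y)))
arm.movep([493,-24,240],down(-np.pi/2) )
s=monitor.state();print(s["clock"],s["eef_pos"],s["q"],s["wrist_force"])
f=eyes.grab_frame("wrist");pickle.dump(f,open("pics/w1.pkl","wb"));cv2.imwrite("pics/w1.png",f["frame"])
W=f["world_to_cam"];print((-W[:3,:3].T@W[:3,3]).round(1),W[:3,:3].round(2).tolist(),f["fx"],f["cx"],f["cy"])
```

```text
1.5707963267948966 [-0.03080491  0.39825827  0.04913052  1.89400063 -0.02535554  0.84992457
  1.60202004]
1.5707963267948966 [ 0.06957045  0.59624431 -0.09621062  2.0251875   0.10786368  0.52483659
  1.46724311]
-1.5707963267948966 [-0.49729059  0.48115893  0.74031353  1.90732166 -0.40713477  0.90812822
 -1.12799491]
-1.5707963267948966 [-0.36241958  0.66020241  0.5615995   2.03835416 -0.60614891  0.61048922
 -0.95544785]
2.548180707911721 [ 0.38579533  0.54430123 -0.08169753  1.6236839   0.05105239  0.97569176
  2.83540621]
2.548180707911721 [ 0.50033559  0.67852021 -0.26871057  1.72530191  0.24164213  0.77028133
  2.66226065]
2.548180707911721 [ 0.14861857  0.39235381 -0.20102003  1.87489398  0.0989009   0.88388332
  2.44784953]
2.548180707911721 [ 0.17337483  0.43639861 -0.23917444  1.91630933  0.13940209  0.80471564
  2.40708657]
-0.5934119456780721 [-0.04732553  0.61179087  0.63713077  1.63814307 -0.41019053  1.02897576
  0.12458168]
-0.5934119456780721 [ 0.04930583  0.70941003  0.47188175  1.74060335 -0.42757046  0.79529161
  0.13413831]
-0.5934119456780721 [-0.36599983  0.42346316  0.52891034  1.89008011 -0.26828231  0.89822109
 -0.3002226 ]
-0.5934119456780721 [-0.3415102   0.46422141  0.5003991   1.93171928 -0.2986161   0.81854089
 -0.27284462]
2.375 [493.32217399 -22.71256117 239.81203223] [-0.50781667  0.4695837   0.75009299  1.89324922 -0.3950655   0.93192905
 -1.13888772] [ 0.40981465  0.82890954 -0.48629447]
[578.2 -23.  364.2] [[0.0, -1.0, 0.0], [-0.94, -0.0, 0.33], [-0.33, -0.0, -0.94]] 300.53446725172444 262.8072952460967 194.65230582605594
```

View pics/w1.png

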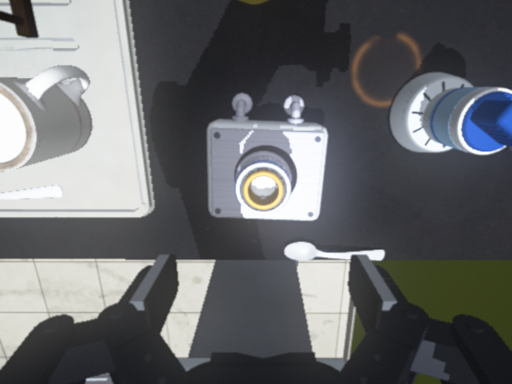

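The wrist view shows the brass mouth ring at (264,190) on the white housing, with the stand and cartridge at upper right (470,115).

```bash
cat >> h.py <<'E'
def ring(f,h=114,near=(492,-24)):
    hsv=cv2.cvtColor(f["frame"],cv2.COLOR_BGR2HSV)
    m=cv2.inRange(hsv,(12,90,90),(35,255,255))
    k,l,st,c=cv2.connectedComponentsWithStats(m)
    out=[]
    for i in range(1,k):
        if st[i,4]<30: continue
        p=ray(f,*c[i],h)
        if np.hypot(p[0]-near[0],p[1]-near[1])>30: continue
        ct=np.argwhere(l==i)[:,::-1].astype(np.float32)
        e=cv2.fitEllipse(cv2.convexHull(ct)); out.append((st[i].tolist(),np.round(e[0],1),np.round(e[1],1),ray(f,*e[0],h).round(1),"diam",round(max(e[1])*0+np.linalg.norm(ray(f,e[0][0]+e[1][0]/2,e[0][1],h)-ray(f,e[0][0]-e[1][0]/2,e[0][1],h)),1)))
    return out
E
python3 - <<'E'
from h import *
for n in("w1","top0","scene0"): print(n,ring(pickle.load(open(f"pics/{n}.pkl","rb"))))
E
```

```text
w1 [([243, 171, 40, 38, 353], array([262.4, 189.3]), array([37.3, 39. ]), array([496.5, -22.9, 114. ]), 'diam', np.float64(32.7))]
top0 [([254, 242, 15, 14, 44], array([260.9, 248.4]), array([13.6, 14. ]), array([495.4, -23.5, 114. ]), 'diam', np.float64(32.2))]
scene0 [([240, 211, 13, 11, 45], array([246.1, 216.2]), array([10.4, 12. ]), array([494.7, -23.8, 114. ]), 'diam', np.float64(28.5))]
```

Run:
```python
from workcell import arm, move_gripper, monitor, eyes
from h import *
def st(t):
    s=monitor.state();print(t,round(s["clock"],2),s["eef_pos"].round(1),s["wrist_force"].round(1),round(s["width"]*85,1),round(s["gripper_force"],1))
arm.movel([495.5,-23.5,125]);st("above")
print(arm.movel([495.5,-23.5,102],velocity=60,max_force=8));st("down")
move_gripper(0.3,40);arm.pause(.2);st("gripped")
print(arm.movel([495.5,-23.5,88],velocity=20,max_force=22));st("pushed")
```

```text
above 3.34 [496.1 -23.7 125.6] [ 0.5 -0.9  0.9] 84.7 0.0
False
down 3.88 [495.4 -23.6 101.7] [ 0.4  0.5 -0.3] 84.8 0.0
gripped 4.5 [495.8 -23.4 102.3] [0.1 0.2 5. ] 49.0 41.0
True
pushed 5.06 [497.2 -23.8  93.4] [-2.1  0.  10.9] 49.3 41.5
```

Run:
```python
from workcell import arm, move_gripper, monitor, eyes
from h import *
def st(t):
    s=monitor.state();print(t,round(s["clock"],2),s["eef_pos"].round(1),s["wrist_force"].round(1),round(s["width"]*85,1),round(s["gripper_force"],1))
st("0");move_gripper(1.0);arm.pause(.2);st("rel")
p=monitor.state()["eef_pos"]
arm.movel([p[0],p[1],130]);arm.movel([495.5,-23.5,190]);st("up")
f=eyes.grab_frame("wrist");pickle.dump(f,open("pics/w2.pkl","wb"));print(ring(f))
P0=cloud(pickle.load(open("pics/w1.pkl","rb")));P=cloud(f)
for Q in(P0,P):
    r=np.hypot(Q[...,0]-495.7,Q[...,1]+23.3)
    for a,b in((14,17),(19,22),(22,24.5),(25.5,27.5),(30,40)):
        z=Q[...,2][(r>a)&(r<b)]; print((a,b),np.nanpercentile(z,[25,50,75,90]).round(1),len(z))
h=f["frame"][60:320,140:380];cv2.imwrite("pics/w2.png",cv2.resize(h,None,fx=2,fy=2))
```

```text
0 5.06 [497.2 -23.8  93.4] [-2.1  0.  10.9] 49.3 41.5
rel 5.71 [496.8 -23.4  92.5] [ 0.2 -0.4  0.2] 85.4 0.0
up 6.66 [494.9 -23.1 189.1] [ 0.7 -0.8  1.3] 85.1 0.0
[([239, 192, 47, 43, 355], array([261.3, 212.6]), array([42.4, 47.3]), array([497.2, -22.5, 114. ]), 'diam', np.float64(30.4))]
(14, 17) [115.1 298.1 302.4 304.3] 1221
(19, 22) [109.2 111.2 302.2 303.9] 881
(22, 24.5) [110.  110.7 300.  309.3] 597
(25.5, 27.5) [ 78.9 304.9 307.7 309.3] 716
(30, 40) [287.1 300.6 305.2 308. ] 5272
(14, 17) [114.8 246.5 251.4 253.5] 1437
(19, 22) [104.3 247.8 251.8 253.4] 977
(22, 24.5) [104.7 105.4 106.1 251.1] 764
(25.5, 27.5) [ 73.4  75.7 257.  258.6] 760
(30, 40) [ 53.3 249.3 254.4 257.3] 5771
```

View pics/w2.png

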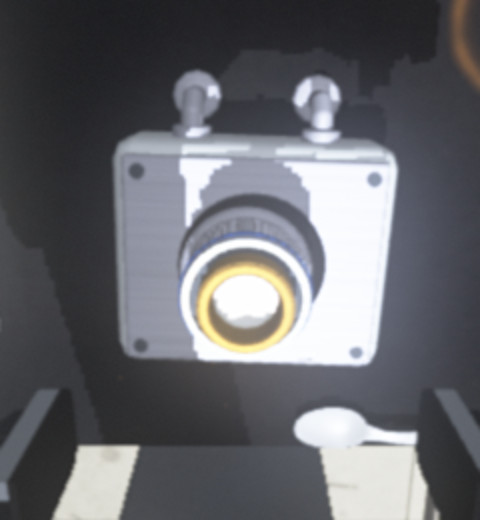

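The picture shows the sleeve back, with the white inner step exposed around the brass ring at crop (247,307). Depth agrees: the upper edge dropped from 110.7 to 105.4 mm, so it has caught. Next is the cartridge.

Run:
```python
from workcell import arm, move_gripper, monitor, eyes
from h import *
def st(t):
    s=monitor.state();print(t,round(s["clock"],2),s["eef_pos"].round(1),s["wrist_force"].round(1),round(s["width"]*85,1),round(s["gripper_force"],1))
P=cloud(pickle.load(open("pics/w2.pkl","rb")));r=np.hypot(P[...,0]-496,P[...,1]+23.3)
t=P[(r<22)&(P[...,2]>111)&(P[...,2]<119)];print("rim",rect(t[:,:2]),cv2.minEnclosingCircle(t[:,:2].astype(np.float32)),len(t))
arm.movep([552,-215,230],down(np.radians(-34)));st("above")
f=eyes.grab_frame("wrist");pickle.dump(f,open("pics/w3.pkl","wb"));cv2.imwrite("pics/w3.png",f["frame"])
P=cloud(f);r=np.hypot(P[...,0]-552,P[...,1]+215)
hsv=cv2.cvtColor(f["frame"],cv2.COLOR_BGR2HSV);b=cv2.inRange(hsv,(100,120,40),(130,255,255))>0
t=P[b&(r<40)&(P[...,2]>134)&(P[...,2]<146)];print("bar",rect(t[:,:2]),t.mean(0).round(1),len(t))
t=P[(r<60)&(abs(P[...,2]-34)<3)];print("stand",cv2.minEnclosingCircle(t[:,:2].astype(np.float32)),len(t))
```

```text
rim (array([496. , -22.9]), array([36.1, 34.9]), 0.5) ((495.8196716308594, -23.158308029174805), 18.350759506225586) 963
above 7.69 [ 551.7 -213.4  228.8] [-0.4  0.5  0.1] 84.9 0.0
bar (array([ 553.8, -214.5]), array([41.8, 20.7]), 55.2) [ 554.7 -213.5  140. ] 1300
stand ((553.6963500976562, -214.51119995117188), 39.67824172973633) 1267
```

View pics/w3.png

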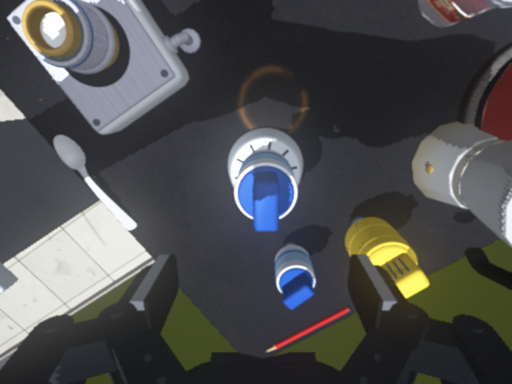

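The bar is upright in the view at (266,200), aligned between the fingers; its measured centre is (553.7,-214.6), 41.8 x 20.7 mm, which matches the given sizes. Grasping and lifting.

Run:
```python
from workcell import arm, move_gripper, monitor, eyes
from h import *
def st(t):
    s=monitor.state();print(t,round(s["clock"],2),s["eef_pos"].round(1),s["wrist_force"].round(1),round(s["width"]*85,1),round(s["gripper_force"],1))
R=down(np.radians(-34.8))
arm.movel([553.5,-214.6,160],rotation=R)
print(arm.movel([553.5,-214.6,128],velocity=60,max_force=8));st("down")
move_gripper(0.1,60);arm.pause(.2);st("grip")
arm.movel([553.5,-214.6,175],velocity=60);arm.movel([553.5,-214.6,258]);st("lift")
arm.movel([495.9,-23.2,258]);arm.pause(.2);st("over")
f=eyes.grab_frame("scene");cv2.imwrite("pics/s2.png",cv2.resize(f["frame"][130:290,160:380],None,fx=3,fy=3))
f=eyes.grab_frame("top")
```

```text
False
down 9.04 [ 553.5 -214.7  127.9] [ 0.1 -0.8  0.5] 85.0 0.0
grip 9.86 [ 553.8 -214.7  128.3] [-0.1  1.   2.1] 18.8 58.8
lift 11.49 [ 552.8 -214.2  257. ] [ 0.   1.1 -2.5] 19.3 58.4
over 13.18 [496.  -23.9 258. ] [-0.1  0.3 -2.3] 18.9 58.4
```

View pics/s2.png

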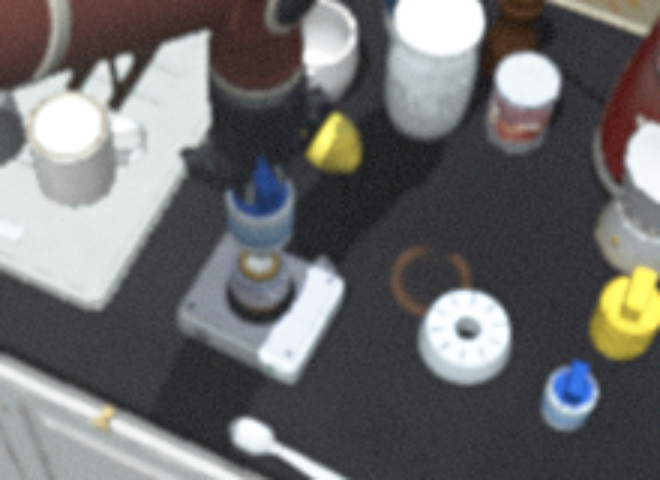

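The cartridge hangs upright over the coupler at (262,220), and the stand is empty at (465,335). Now feel for the mouth.

Run:
```python
from workcell import arm, move_gripper, monitor, eyes
from h import *
def st(t):
    s=monitor.state();print(t,round(s["clock"],2),s["eef_pos"].round(1),s["wrist_force"].round(1),round(s["width"]*85,1))
    return s
c=np.array([495.9,-23.2])
arm.movel([*c,243],velocity=80)
offs=[(0,0)]+[(2*np.cos(a),2*np.sin(a)) for a in np.arange(6)*np.pi/3]+[(3.8*np.cos(a),3.8*np.sin(a)) for a in np.arange(8)*np.pi/4]
for o in offs:
    arm.movel([*(c+o),240],velocity=60)
    hit=arm.movel([*(c+o),227],velocity=25,max_force=8)
    s=st((np.round(o,1),hit))
    if s["eef_pos"][2]<232: print("ENTERED");break
    if s["clock"]>35: break
    arm.movel([*(c+o),240],velocity=60)
```

```text
(array([0, 0]), False) 14.53 [495.9 -23.2 226.9] [-0.5  0.1 -3.1] 19.2
ENTERED
```

Run:
```python
from workcell import arm, move_gripper, monitor, eyes
from h import *
def st(t):
    s=monitor.state();print(t,round(s["clock"],2),s["eef_pos"].round(1),s["wrist_force"].round(1),round(s["width"]*85,1))
print(arm.movel([495.9,-23.2,206],velocity=15,max_force=19));st("pressed");arm.pause(.3);st("hold")
f=eyes.grab_frame("wrist");P=cloud(f)
cv2.imwrite("pics/w4.png",f["frame"])
```

```text
False
pressed 16.07 [497.1 -23.4 207.9] [-1.1  0.6  9.3] 19.0
hold 16.38 [497.1 -23.4 207.9] [-1.4  0.3 10.7] 19.3
```

View pics/w4.png

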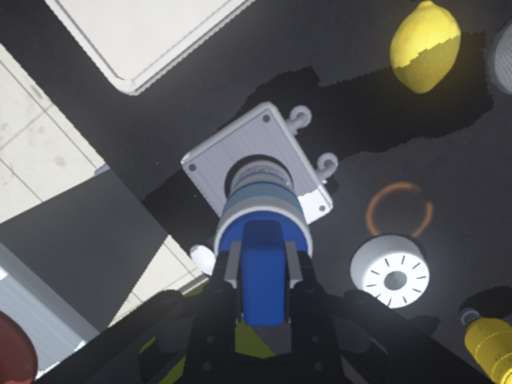

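The wrist view shows the cartridge seated on the coupler at (262,200). I'll press a little more, check the height, and compare the sleeve's height in the scene view.

Run:
```python
from workcell import arm, move_gripper, monitor, eyes
from h import *
def st(t):
    s=monitor.state();print(t,round(s["clock"],2),s["eef_pos"].round(1),s["wrist_force"].round(1),round(s["width"]*85,1))
print(arm.movel([496.5,-23.3,204],velocity=10,max_force=9));st("pressed")
arm.movel([496.5,-23.3,207.9],velocity=30);st("relax")
arm.movel([496.5,-23.3,210],velocity=20,max_force=8);st("pull test")
arm.movel([496.5,-23.3,208],velocity=30)
f=eyes.grab_frame("wrist");pickle.dump(f,open("pics/w5.pkl","wb"))
cv2.imwrite("pics/w5.png",cv2.resize(f["frame"][90:230,170:350],None,fx=4,fy=4,interpolation=cv2.INTER_CUBIC))
```

```text
True
pressed 16.64 [497.4 -23.4 207.9] [-3.1 -0.1  8.2] 19.2
relax 16.89 [496.8 -23.4 208.7] [-1.1  0.4  4.8] 19.0
pull test 17.15 [496.5 -23.3 210.1] [-0.9  0.4  1.4] 18.8
```

View pics/w5.png

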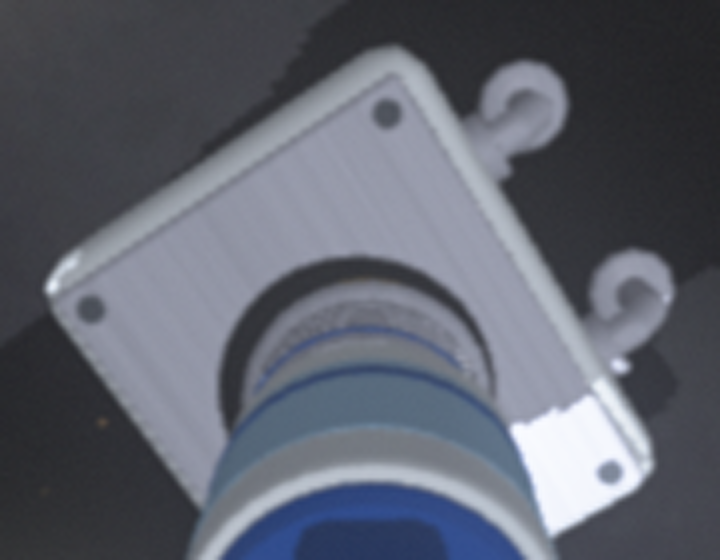

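The crop shows the sleeve's blue line at crop (370,335), close under the flange. I'll measure its height by depth.

Run:
```python
from h import *
P=cloud(pickle.load(open("pics/w5.pkl","rb")))
for v in range(154,186,2): print(v,P[v,262].round(1))
```

```text
154 [ 5.131e+02 -4.000e-01  5.310e+01]
156 [512.2  -1.7  54.8]
158 [511.1  -3.3  54.4]
160 [512.7  -1.1  75.6]
162 [512.2  -1.7  80.1]
164 [511.3  -3.   80.7]
166 [511.1  -3.4  86. ]
168 [511.1  -3.4  93. ]
170 [511.1  -3.3 100.2]
172 [511.2  -3.3 106.6]
174 [510.7  -3.9 109.7]
176 [513.   -0.8 129.5]
178 [513.1  -0.6 135.3]
180 [513.   -0.7 139.9]
182 [ 5.134e+02 -2.000e-01  1.467e+02]
184 [ 5.131e+02 -5.000e-01  1.496e+02]
```

The sleeve is forward: its edge is at about 110 mm and the lower flange at 80 mm. Releasing and backing off.

Run:
```python
from workcell import arm, move_gripper, monitor, eyes
from h import *
move_gripper(1.0);arm.pause(.2)
p=monitor.state()["eef_pos"];arm.movel([p[0],p[1],p[2]+75],velocity=100);arm.pause(.3)
s=monitor.state();print(s["clock"],s["eef_pos"].round(1),s["wrist_force"].round(1),s["width"])
f=eyes.grab_frame("wrist");P=cloud(f);cv2.imwrite("pics/w6.png",f["frame"])
hsv=cv2.cvtColor(f["frame"],cv2.COLOR_BGR2HSV);b=cv2.inRange(hsv,(100,120,40),(130,255,255))>0
r=np.hypot(P[...,0]-496,P[...,1]+23);t=P[b&(r<40)&(P[...,2]>205)]
print("bar",rect(t[:,:2]),np.percentile(t[:,2],[20,50,80,95]).round(1))
t=P[(r<28)&(P[...,2]>100)&(P[...,2]<112)];print("sleeve top",np.percentile(t[:,2],[50,80,95]).round(1),len(t))
```

```text
19.5083 [496.3 -23.3 282.6] [ 0.3 -0.5 -0. ] 0.9979572642345065
bar (array([496.5, -22.5]), array([41.3, 20.3]), 56.2) [220.6 222.  222.8 223.3]
sleeve top [107.3 108.7 109.5] 69
```

View pics/w6.png

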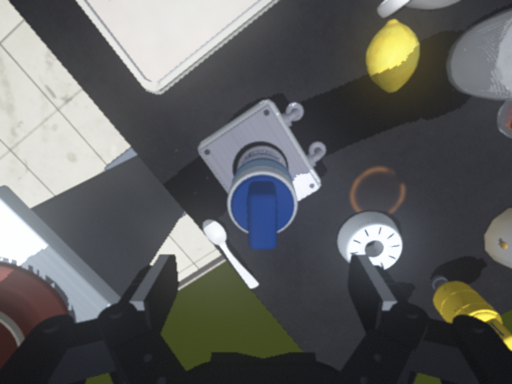

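The cartridge stands upright at (263,200), let go. Its bar top is at 222 mm, so the tip is at 87 mm, which is home and locked, and the sleeve is forward.

```bash
python3 -c "
from workcell import workorder
print(workorder.close_job())"
```

```text
the job is handed in; nothing more can be done
None
```

The cartridge is fully home and locked in the coupler: the plug tip measures about 87 mm above the worktop and the sleeve has sprung forward. The gripper has let go and backed off, and the job was handed in at about 20 s of the 61 s (no verdict was returned).

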